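# Close up the jar row with the locking fence

### The arm

A 6-joint arm with a two-finger parallel gripper is mounted at the origin on the work surface. World frame = base frame: x ahead of the robot, y to its left, z up, the work surface at z = 0. Lengths are in m, angles in rad, forces in N, time in s.
With the tool pointing down it reaches from about 0.35 to 0.775 m from the base axis. Payload 7.3 kg.
Tool frame: the origin (TCP) lies on the centre line of the jaws, within the pads' length; the fingertips stand 14 mm ahead of it and the grasp point (between the pads) lies 5 mm behind it; z points along the fingers, x is the direction in which the jaws open and shut, and the axes are right-handed (so a half turn about z gives the same grasp; the last joint's range is limited). The gripper opens to 92 mm and grips with 3 to 60 N. Pads are 19 mm wide; open, the fingers measure 130 mm over their backs; the gripper's body (75 mm by 190 mm) begins 47 mm behind the grasp point.
Start: joints at [-1.264, 0.342, 1.524, -0, 1.275, -0.146], TCP at [0.23, -0.472, 0.241] pointing down, gripper open.
Joint ranges: [-2.53, 2.53], [-0.77, 2.02], [0.04, 2.7], [-1, 4.14], [0.28, 2.66], [-3.11, 3.11]. Speed limits (rad/s): [2.57, 2.57, 3.14, 3.14, 3.14, 3.14].

### API

Orientations are given as a unit quaternion [w, x, y, z].
In Python, from cell import ctrl, vision, sign_off gives the robot as it stands.
- The arm moves only by the shell command python3 -m crank 'ROWS' [FORCE]. ROWS is JSON, a list of rows, each an object of numbers: "tx", "ty", "tz": the shift along the tool's x, y, z in m; "ax", "ay", "az": the turn, a rotation vector about the tool's x, y, z in rad; "hand": the closure, from 0 (fully open) to 1 (shut). In form: [{"tx": .., "ty": .., "tz": .., "ax": .., "ay": .., "az": .., "hand": ..}, ...]. A call has exactly 10 rows; each row shifts and turns the commanded pose from where the row before left it, along the tool's axes as they then stand; what a row does not reach is not made up. A row lasts 1/8 s, in which the tool goes at most 62.5 mm and 10.7 degrees, less where a joint would pass 70% of its speed; a pose out of reach is approached as far as the arm can. A call with a gripper value outside its range is refused whole. The fingers move at their own pace and stop on an object; FORCE is the grip in N (left out, the last holds). Time passes only in rows, so rows that do not move let the fingers close, or fill a call up. It gives the time, the measured TCP pose, the force and the opening at its end, in the units of the state.
- ctrl.get_obs(): the state, without advancing time (a new reading comes with each control period).
- vision.capture(name): name is "scene" or "side" or "wrist"; returns a dict with "image" (400x640x3 uint8, red, green, blue), "fov_y" (degrees; the focal length in pixels is half the picture's height over the tangent of half this angle, whatever the lens; pixels are square), "cx", "cy" (the principal point, pixels), "position" and "rotation" of the camera in the world. Camera axes: x right, y down, z forward; pixel columns grow to the right and rows downward; lengths in m; the calibration is good to about 2 mm. The wrist camera is an equidistant fisheye: a pixel r from the principal point sees the ray r / f radians off the axis. A picture is of the moment at which its call begins. There is no depth.
- sign_off(): hands the job in, once; it reports no verdict.
Trained networks look in a picture, given as the dict that the camera call returned (one of the last four; its "shot" number tells which), for a name from the list of things; names that differ only in an ending like _2 or _b are one class to them, and where a whole thing is asked for, a point or a joint stands for the part that bears it (a point fixed in the world has none). Each returns a list of dicts, best first, with "p" (0 to 1); they miss things now and then, are a little off and sometimes report something else, mostly with a low value. They report only what shows in the picture. A call takes as long as a camera call.
- vision.cut_out(picture, label): "mask" (400x640 bool, what is visible of it) and "bbox" ([left, top, right, bottom] in pixels, round what is visible of it).
- vision.mark_of(picture, label): "point" ([column, row] in pixels: a listed point, or the origin of a listed thing).
The state is a dict: "clock": time; "joints": joint angles; "qd": joint speeds; "tau": joint torques, N m; "tool_pos": TCP position; "tcp_rot": TCP orientation; "contact_force": force on the tool from outside, world axes, zero at the start; "moment": the same for the moment, N m; "width": finger opening in m.
Only numpy, scipy, OpenCV 4.12 (cv2) and the standard library are available. Lean on these libraries where they do the work, as an engineer would, in place of code of your own. Each camera call takes 0.05 s, during which the arm holds its last target.

### The job

Close up the row of jars in the counter rack: squeeze the fence's release lever towards its black grip post, slide the fence gently up against the jars until the row stands together against the wooden stop block, then let go and nudge the fence back by feel until it clicks into the closest notch that the jars allow. Never press hard on the glass jars, keep them upright, and leave the other things on the counter where they are.

Things in the scene. Friction and masses are not known exactly. Their poses are not given: they have to be found in the camera images.
- rack: fixed wooden counter rack, base 170 x 400 x 12 mm, origin on the counter. Jar lane along y at rack x = +85 mm, floor 12 mm up. The fence slides to +y, towards jars and stop block; rack x points from grip to lane. From 65 to 77 mm beyond the parking notch starts a strip of notches 20 mm apart (the tooth must be within about 1 mm of one to drop in); its exact setting is unknown: find notches by feel.
- carriage: sliding frame (steel, with black grip post, release lever and aluminium fence plate); axes parallel to the rack's; origin at counter height under the middle of the grip. It slides along rack y only (172 mm of travel, about 1.5 N of friction) and starts locked in a parking notch at the -y end. Apart from the grip it is no higher than 80 mm above the counter.
- grip (a point): middle of the grip, 120 mm above the counter. Fixed black post (12 mm thick, outer face 26 mm to rack -x) and steel lever (8 mm thick, outer face 26 mm to rack +x), both 30 mm wide along y, tops 140 mm above the counter: 52 mm over both at rest, about 35 mm fully squeezed (only the lever moves). Jar lids are at 92 mm, so stay with the fingertips above 95 mm.
- lever_pad (a point): outer face of the lever's squeeze pad, at grip height; it moves with the lever, 65 mm above the lever's pivot.
- lever (a joint): lever angle: 0 = at rest, tooth fully in a notch; squeezed at most 0.26 rad; above 0.19 the tooth is clear; about 0.15 to 0.18 = tooth resting on the land between two notches, not locked. Spring 5 N at the pad at rest, 9 N squeezed. With the tooth on a land and the lever let go, the carriage can be nudged along with 4 to 6 N until the tooth drops in and stops it.
- fence_face (a point): centre of the aluminium fence plate's face towards the jars (plate 50 x 60 mm, at +85 mm in x and +22 mm in y from the carriage origin), 50 mm above the counter.
- stop_face (a point): centre line of the stop block's face towards the jars, 50 mm above the counter. Wooden block 50 x 40 x 55 mm, fixed in the lane; axes parallel to the rack's. The three jars together take 150 mm between this face and the fence.
- jar_a: amber glass jar with white lid, 50 mm diameter, 80 mm high, about 0.15 kg, the one nearest the stop block; origin at the centre of its underside.
- jar_b: like jar_a, the middle one of the row.
- jar_c: like jar_a, the one nearest the fence.
- mortar: brass bowl, 84 mm across, 60 mm high, on the counter; bystander. Origin under its centre.
- tin: bare metal tin, 60 mm diameter, 75 mm high, on the counter; bystander. Origin under its centre.
- spare: green glass jar with dark lid, 56 mm diameter, 100 mm high, on the counter beyond the rack; bystander. Origin under its centre.

How it is judged:
On the way, in this order (a step that is already met when the one before it is completed fails the run):
1. the release lever is squeezed so that the tooth is clear (value of joint lever above 0.2 rad), for 0.2 s.
2. the fence has been slid up against the jars so that the row stands together (y of fence_face in the frame of stop_face above -0.153 m), for 0.1 s.
At the end, for the whole second after the job is handed in: The lever is back at rest (under 0.06 rad, tooth in a notch), the fence stands at most 174 mm from the stop block's face (the jars take 150 mm, so at most 24 mm of slack, one notch), still and released, and the three jars stand upright in the row (value of joint lever below 0.06 rad and y of fence_face in the frame of stop_face above -0.174 m and linear speed of carriage below 0.01 m/s and angle between each of jar_a, jar_b, jar_c's own z axis and vertical below 0.1 rad and contact force between the fingers and carriage below 0.1 N); the robot touches nothing.
It fails at once if a jar is pressed with more than 25 N (contact force between carriage and jar_c above 25 N).
It fails at once if a jar is tipped (angle between any of jar_a, jar_b, jar_c's own z axis and vertical above 0.4 rad).
It fails at once if a bystander is moved more than 20 mm (distance of any of mortar, tin, spare from where it was at the start of the episode above 0.02 m).
It also fails if it takes over 51 s, if anything falls off the work surface, if the arm or the gripper's body presses on something with over 40 N, if the wrist force passes 120 N, or if a joint passes its speed limit or range.

## Working session

There is one attempt and no reset: what is moved stays moved. The work goes in short steps, Python scripts to look and compute and a shell command to move; the robot and the scene stay as the last step left them, time stands still between calls to the robot, and variables do not carry over. Pictures are saved under pics/ and viewed, and the job is handed in when it is done.

```bash
ls; mkdir -p pics; cat > h.py <<'E'
import numpy as np, cv2
from cell import ctrl, vision
def shot(n,fn):
    p=vision.capture(n); cv2.imwrite('pics/'+fn,p['image'][:,:,::-1]); return p
def ray(p,px):
    f=200/np.tan(np.radians(p['fov_y'])/2); d=np.array([(px[0]-p['cx'])/f,(px[1]-p['cy'])/f,1.0])
    return np.array(p['position']),np.array(p['rotation'])@(d/np.linalg.norm(d))
def atz(p,px,z):
    o,d=ray(p,px); return o+d*(z-o[2])/d[2]
def tri(obs):
    A=np.zeros((3,3));b=np.zeros(3)
    for p,px in obs:
        o,d=ray(p,px);M=np.eye(3)-np.outer(d,d);A+=M;b+=M@o
    x=np.linalg.solve(A,b); 
    r=[np.linalg.norm((np.eye(3)-np.outer(d,d))@(x-o)) for o,d in (ray(p,q) for p,q in obs)]
    return x,r
E
python3 - <<'E'
from h import *
s=shot('scene','s1.png'); d=shot('side','d1.png'); 
print(s['position'],d['position'],ctrl.get_obs())
for l in ['grip','lever_pad','fence_face','stop_face','jar_a','mortar','tin','spare','carriage','rack']:
    R=[]
    for p in (s,d):
        m=vision.mark_of(p,l); print(l,[(np.round(k['point'],1).tolist(),round(k['p'],2)) for k in m[:4]])
        R.append(m[0]['point'] if m else None)
    if all(r is not None for r in R): print('  ',*[np.round(v,4) for v in tri([(s,R[0]),(d,R[1])])])
E
```

```text
pics
[ 0.93507498 -0.30832399  0.63917905] [0.28990777 0.68211232 0.56044158] {'clock': 0.1, 'joints': array([-1.26400959e+00,  3.42657168e-01,  1.52487971e+00,  2.60075547e-06,
        1.27541015e+00, -1.45995846e-01]), 'qd': array([ 0.00036539, -0.00075046, -0.00140645,  0.0001004 , -0.00070957,
        0.00012191]), 'tau': array([ 1.64388504e-03, -4.32004559e+01, -2.44694728e+01,  7.18925754e-02,
        5.26019465e-02, -7.40403289e-05]), 'tool_pos': array([ 0.22959393, -0.47177022,  0.24012689]), 'tcp_rot': array([-4.39790067e-04,  8.47781834e-01, -5.30344702e-01, -5.14947738e-04]), 'contact_force': array([-0.09391367,  0.8839216 ,  0.30464999]), 'moment': array([-0.01718946, -0.00444654,  0.00771703]), 'width': 0.0918954426969376}
grip [([226.7, 237.6], 0.78), ([240.6, 249.1], 0.16)]
grip [([371.9, 160.5], 0.91)]Traceback (most recent call last):
  File "<stdin>", line 9, in <module>
  File "h.py", line 13, in tri
    o,d=ray(p,px);M=np.eye(3)-np.outer(d,d);A+=M;b+=M@o
        ~~~^^^^^^
  File "h.py", line 7, in ray
    return np.array(p['position']),np.array(p['rotation'])@(d/np.linalg.norm(d))
                                   ~~~~~~~~~~~~~~~~~~~~~~~^^~~~~~~~~~~~~~~~~~~~~
ValueError: matmul: Input operand 1 has a mismatch in its core dimension 0, with gufunc signature (n?,k),(k,m?)->(n?,m?) (size 3 is different from 4)
```

```bash
cat >> h.py <<'E'
from scipy.spatial.transform import Rotation as Rn
def cap(n,fn):
    p=shot(n,fn); q=np.array(p['rotation'])
    if q.shape==(4,): p=dict(p); p['R']=Rn.from_quat(np.r_[q[1:],q[0]]).as_matrix()
    else: p['R']=q
    return p
def ray(p,px):
    px=np.array(px,float); f=200/np.tan(np.radians(p['fov_y'])/2); u=(px-[p['cx'],p['cy']])/f
    d=np.r_[u,1.]
    return np.array(p['position']),p['R']@(d/np.linalg.norm(d))
def proj(p,X):
    f=200/np.tan(np.radians(p['fov_y'])/2); c=p['R'].T@(np.array(X)-p['position']); return [p['cx'],p['cy']]+f*c[:2]/c[2]
E
python3 - <<'E'
from h import *
import pickle
s=cap('scene','s2.png'); d=cap('side','d2.png'); 
pickle.dump((s,d),open('sd2.pkl','wb'))
print(s['rotation'],s['fov_y'],d['rotation'])
for l in ['grip','lever_pad','fence_face','stop_face','jar_a','mortar','tin','spare','carriage']:
    R=[]
    for p in (s,d):
        m=vision.mark_of(p,l); print(l,[(np.round(k['point'],1).tolist(),round(k['p'],2)) for k in m[:4]])
        R.append(m[0]['point'] if m else None)
    if all(r is not None for r in R): print('  ',*[np.round(v,4) for v in tri([(s,R[0]),(d,R[1])])])
print(ctrl.get_obs()['clock'])
E
```

```text
[-0.37291123  0.8595959   0.32419341 -0.13011817] 52.152752501274506 [ 0.10277642 -0.20619094  0.86531537 -0.44514224]
grip [([227.5, 239.1], 0.68), ([314.6, 261.3], 0.27), ([240.0, 247.5], 0.21)]
grip [([373.4, 160.2], 0.76)]
   [ 0.5332 -0.0515  0.1186] [0.0021 0.0021]
lever_pad [([238.6, 245.0], 0.57)]
lever_pad [([362.4, 157.5], 0.6)]
   [ 0.5586 -0.0486  0.1205] [0.0024 0.0024]
fence_face [([278.6, 282.5], 0.91), ([367.8, 204.4], 0.68), ([298.7, 231.0], 0.37)]
fence_face [([335.5, 178.4], 0.7), ([256.3, 209.5], 0.69)]
   [ 0.6209 -0.0288  0.0555] [0.0028 0.0028]
stop_face [([368.8, 202.5], 0.97)]
stop_face [([278.3, 252.6], 0.73)]
   [0.6138 0.2439 0.0483] [0.0061 0.0061]
jar_a [([315.0, 261.9], 0.93), ([355.8, 222.7], 0.82), ([336.1, 241.6], 0.78)]
jar_a [([297.5, 236.0], 0.82), ([281.1, 254.9], 0.79), ([310.6, 220.3], 0.58)]
   [ 0.6228  0.1047 -0.0182] [0.0223 0.0223]
mortar [([320.3, 172.6], 0.92), ([336.9, 245.3], 0.25)]
mortar [([347.1, 338.9], 0.83), ([361.9, 156.8], 0.4)]
   [ 0.4316  0.3126 -0.0123] [0.0003 0.0003]
tin [([333.7, 315.7], 0.93)]
tin [([291.5, 195.7], 0.73)]
   [0.7169 0.0129 0.001 ] [0.0006 0.0006]
spare [([358.5, 225.0], 0.66)]
spare [([260.7, 211.0], 0.81)]
   [0.6707 0.1689 0.0768] [0.0194 0.0194]
carriage [([234.0, 281.0], 0.75)]
carriage [([369.3, 201.1], 0.93), ([309.1, 220.3], 0.21), ([299.8, 233.1], 0.2)]
   [ 0.534  -0.0541  0.0029] [0.0034 0.0034]
1.2
```

View pics/s1.png

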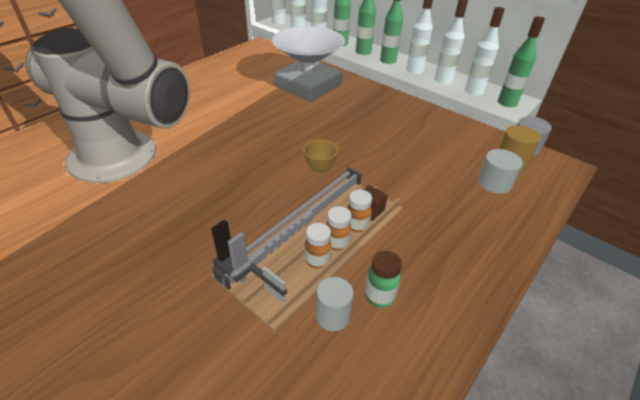

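View pics/d1.png

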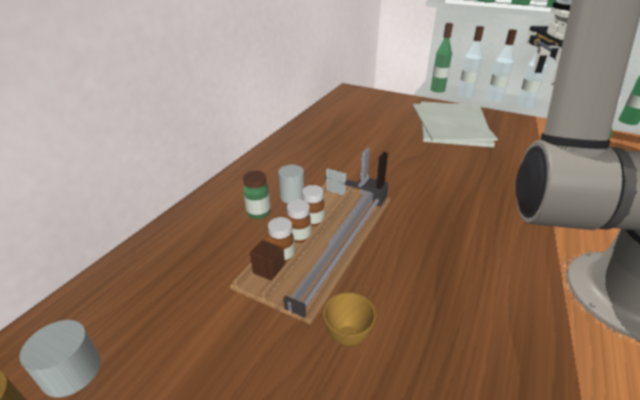

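```bash
python3 - <<'E'
from h import *
import pickle
s,d=pickle.load(open('sd2.pkl','rb'))
def crop(p,x0,y0,x1,y1,k,fn):
    im=p['image'][y0:y1,x0:x1,::-1]; cv2.imwrite('pics/'+fn,cv2.resize(im,None,fx=k,fy=k,interpolation=cv2.INTER_CUBIC))
crop(s,205,160,415,340,3.8,'s2c.png'); crop(d,225,140,405,325,3.2,'d2c.png')
E
```

```text
(no output)
```

View pics/s2c.png

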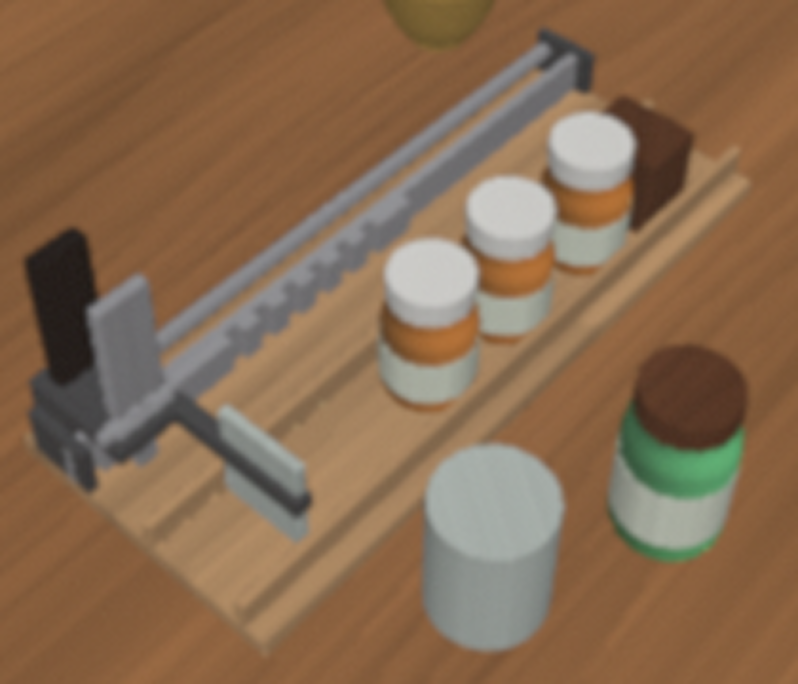

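View pics/d2c.png

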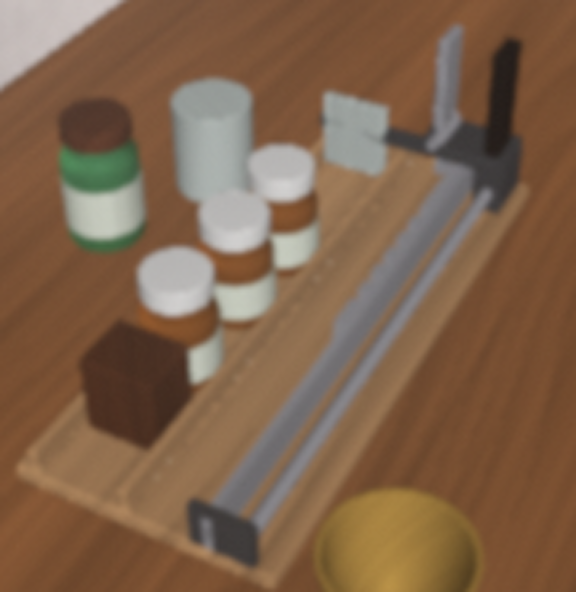

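```bash
python3 - <<'E'
from h import *
import pickle
from scipy.optimize import least_squares
s,d=pickle.load(open('sd2.pkl','rb'))
# rack frame: grip (gx,gy,yaw), L=fence->stop, rack corners offset
def W(th,u,v,z):
    c,n=np.cos(th[2]),np.sin(th[2]); return np.array([th[0]+c*u-n*v,th[1]+n*u+c*v,z])
# th: gx,gy,yaw,L,rox,roy (rack origin rel. grip), ja,jb,jc (y rel grip)
ob=[]
def add(p,px,f,w=1): ob.append((p,np.array(px,float),f,w))
for p,px in((s,(227.2,238.5)),(d,(372.7,160.4))): add(p,px,lambda t:W(t,0,0,.12))
for p,px in((s,(238.6,245)),(d,(362.4,157.5))): add(p,px,lambda t:W(t,.026,0,.12))
for p,px in((s,(278.6,282.5)),(d,(335.5,178.4))): add(p,px,lambda t:W(t,.085,.022,.05))
for p,px in((s,(368.8,202.5)),(d,(278.3,252.6))): add(p,px,lambda t:W(t,.085,.022+t[3],.05))
for p,px in((s,(234,281)),(d,(369.3,201.1))): add(p,px,lambda t:W(t,0,0,0))
for i,(a,b) in enumerate((((355.8,222.7),(281.1,254.9)),((336.1,241.6),(297.5,236)),((315,261.9),(310.6,220.3)))):
    for p,px in((s,a),(d,b)): add(p,px,lambda t,i=i:W(t,.085,t[6+i],.012))
for p,px,sx,sy in((s,(275.5,331),1,-1),(s,(401.8,208.2),1,1),(s,(212.4,275.8),-1,-1),(d,(231.9,286.3),1,1),(d,(309.4,322.8),-1,1),(d,(390,199.4),-1,-1)):
    add(p,px,lambda t,sx=sx,sy=sy:W(t,t[4]+sx*.085,t[5]+sy*.2,.006),.7)
def res(t): return np.concatenate([w*(proj(p,f(t))-px) for p,px,f,w in ob])
r=least_squares(res,[.533,-.05,0,.27,0.03,.17,.25,.2,.15],loss='soft_l1')
print(np.round(r.x,4)); print(np.round(r.fun.reshape(-1,2),1).tolist())
J=r.jac;print('sd mm',np.round(np.sqrt(np.diag(np.linalg.inv(J.T@J)))*1e3*1.5,1))
for l in('spare','tin','mortar'): pass
print('spare',atz(s,(205+670/3.8,160+530/3.8),0))
E
```

```text
[ 0.533  -0.0505 -0.0017  0.2743  0.0449  0.1732  0.2629  0.1953  0.1281]
[[1.8, 0.1], [1.5, -0.8], [0.7, 1.5], [1.1, -0.6], [-2.5, 0.5], [-0.2, 2.5], [-0.5, -0.2], [-6.0, -0.8], [3.0, -0.0], [1.1, 1.4], [1.4, 0.7], [1.8, 0.5], [1.2, -0.4], [2.3, -0.5], [0.7, -1.2], [4.0, -2.3], [0.2, -0.0], [0.6, 0.1], [-0.5, 0.3], [-0.9, 0.7], [1.6, -0.2], [-0.0, -0.1]]
sd mm [1.6 2.  8.1 4.2 2.6 2.9 4.7 4.5 5.5]
spare [0.76026076 0.09680547 0.        ]
```

```bash
cat >> h.py <<'E'
def st(tgt=None):
    o=ctrl.get_obs(); q=np.array(o['tcp_rot']); R=Rn.from_quat(np.r_[q[1:],q[0]]).as_matrix()
    print('t',round(o['clock'],2),'pos',np.round(o['tool_pos'],4),'F',np.round(o['contact_force'],1),'w',round(o['width'],4),'yaw',round(float(np.degrees(np.arctan2(R[1,0],R[0,0]))),2),'z',np.round(R[:,2],3))
    if tgt is not None: print('shift',np.round(R.T@(np.array(tgt)-o['tool_pos']),4))
E
python3 -c "
from h import *
st()
for k in range(10):
    a=-1.1175+.112*k
    X=np.array([np.cos(a),np.sin(a)]);Y=np.array([np.sin(a),-np.cos(a)]);v=np.array([.0295,.0422])
    print(round(X@v,3),round(Y@v,3))
"
```

```text
t 1.2 pos [ 0.2297 -0.4721  0.2407] F [ 0.2 -0.1  0.2] w 0.0916 yaw -64.05 z [-0. -0. -1.]
-0.025 -0.045
-0.02 -0.048
-0.014 -0.049
-0.009 -0.051
-0.003 -0.051
0.003 -0.051
0.008 -0.051
0.014 -0.05
0.02 -0.048
0.025 -0.045
```

```bash
python3 -m crank '[{"tx":-0.025,"ty":-0.045,"az":-0.112,"hand":0},{"tx":-0.02,"ty":-0.048,"az":-0.112,"hand":0},{"tx":-0.014,"ty":-0.049,"az":-0.112,"hand":0},{"tx":-0.009,"ty":-0.051,"az":-0.112,"hand":0},{"tx":-0.003,"ty":-0.051,"az":-0.112,"hand":0},{"tx":0.003,"ty":-0.051,"az":-0.112,"hand":0},{"tx":0.008,"ty":-0.051,"az":-0.112,"hand":0},{"tx":0.014,"ty":-0.05,"az":-0.112,"hand":0},{"tx":0.02,"ty":-0.048,"az":-0.112,"hand":0},{"tx":0.025,"ty":-0.045,"az":-0.112,"hand":0}]' 20; python3 -c "
from h import *
st([.5245,-.05,.115])"
```

```text
t 1.2 pos [ 0.2297 -0.4721  0.2407] F [ 0.2 -0.1  0.2] w 0.0916 yaw -64.05 z [-0. -0. -1.]
shift [-0.2506 -0.4498  0.1257]schema error: expected keys tx, ty, tz, ax, ay, az, hand
```

Every key is required in each row.

```bash
python3 -m crank '[{"tx":-0.025,"ty":-0.045,"tz":0,"ax":0,"ay":0,"az":-0.112,"hand":0},{"tx":-0.02,"ty":-0.048,"tz":0,"ax":0,"ay":0,"az":-0.112,"hand":0},{"tx":-0.014,"ty":-0.049,"tz":0,"ax":0,"ay":0,"az":-0.112,"hand":0},{"tx":-0.009,"ty":-0.051,"tz":0,"ax":0,"ay":0,"az":-0.112,"hand":0},{"tx":-0.003,"ty":-0.051,"tz":0,"ax":0,"ay":0,"az":-0.112,"hand":0},{"tx":0.003,"ty":-0.051,"tz":0,"ax":0,"ay":0,"az":-0.112,"hand":0},{"tx":0.008,"ty":-0.051,"tz":0,"ax":0,"ay":0,"az":-0.112,"hand":0},{"tx":0.014,"ty":-0.05,"tz":0,"ax":0,"ay":0,"az":-0.112,"hand":0},{"tx":0.02,"ty":-0.048,"tz":0,"ax":0,"ay":0,"az":-0.112,"hand":0},{"tx":0.025,"ty":-0.045,"tz":0,"ax":0,"ay":0,"az":-0.112,"hand":0}]' 20; python3 -c "
from h import *
st([.5245,-.05,.115])"
```

```text
clock: 2.45
tool_pos: [0.5265, -0.0485, 0.2409]
tcp_rot: [0.0, 1.0, 0.003, 0.0]
contact_force: [0.8, -0.4, 0.2]
width: 0.0916
t 2.45 pos [ 0.5265 -0.0485  0.2409] F [ 0.8 -0.4  0.2] w 0.0916 yaw 0.34 z [ 0. -0. -1.]
shift [-0.0021  0.0014  0.1259]
```

```bash
python3 - <<'E'
from h import *
w=cap('wrist','w1.png'); print(w['fov_y'],w['cx'],w['cy'],w['position'],w['rotation'])
f=200/np.tan(np.radians(w['fov_y'])/2)
def rayw(p,px):
    u=(np.array(px)-[p['cx'],p['cy']]); r=np.linalg.norm(u); a=r/f
    d=np.r_[np.sin(a)*u/r,np.cos(a)]; return np.array(p['position']),p['R']@d
for l,z in(('grip',.12),('lever_pad',.12),('fence_face',.05),('stop_face',.05)):
    for m in vision.mark_of(w,l)[:2]:
        o,d=rayw(w,m['point']); print(l,np.round(m['point'],1),round(m['p'],2),np.round(o+d*(z-o[2])/d[2],4))
st()
E
```

```text
65.70646984690485 323.9766992713391 201.06346308638058 [0.52596985 0.03269256 0.38438914] [1.49245460e-01 9.88797139e-01 2.45076912e-03 6.43649397e-05]
grip [330.9 198. ] 0.83 [ 0.5324 -0.0461  0.12  ]
lever_pad [360.7 200.4] 0.9 [ 0.5591 -0.0482  0.12  ]
fence_face [402.9 158. ] 0.69 [ 0.6139 -0.02    0.05  ]
fence_face [468.5 130. ] 0.38 [0.6926 0.0161 0.05  ]
t 2.7 pos [ 0.5252 -0.0504  0.2405] F [-0.4  0.3 -0.1] w 0.0918 yaw 0.09 z [-0.001 -0.    -1.   ]
```

View pics/w1.png

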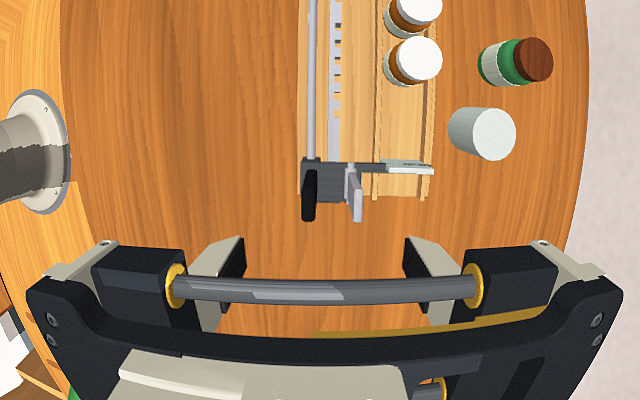

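```bash
python3 -m crank '[{"tx":-0.001,"ty":-0.001,"tz":0.03,"ax":0,"ay":0,"az":0,"hand":0},{"tx":0,"ty":0,"tz":0.03,"ax":0,"ay":0,"az":0,"hand":0},{"tx":0,"ty":0,"tz":0.03,"ax":0,"ay":0,"az":0,"hand":0},{"tx":0,"ty":0,"tz":0.02,"ax":0,"ay":0,"az":0,"hand":0},{"tx":0,"ty":0,"tz":0.0155,"ax":0,"ay":0,"az":0,"hand":0},{"tx":0,"ty":0,"tz":0,"ax":0,"ay":0,"az":0,"hand":0.25},{"tx":0,"ty":0,"tz":0,"ax":0,"ay":0,"az":0,"hand":0.35},{"tx":0,"ty":0,"tz":0,"ax":0,"ay":0,"az":0,"hand":0.35},{"tx":0,"ty":0,"tz":0,"ax":0,"ay":0,"az":0,"hand":0.35},{"tx":0,"ty":0,"tz":0,"ax":0,"ay":0,"az":0,"hand":0.35}]' 20; python3 -c "
from h import *
st([.5245,-.049,.115]); w=cap('wrist','w2.png')"
```

```text
clock: 3.95
tool_pos: [0.527, -0.0493, 0.1162]
tcp_rot: [0.0, 1.0, 0.001, 0.003]
contact_force: [7.5, 0.5, -2.7]
width: 0.06
t 3.95 pos [ 0.527  -0.0493  0.1162] F [ 7.5  0.5 -2.7] w 0.06 yaw 0.11 z [ 0.006 -0.001 -1.   ]
shift [-0.0025 -0.0003  0.0012]
```

View pics/w2.png

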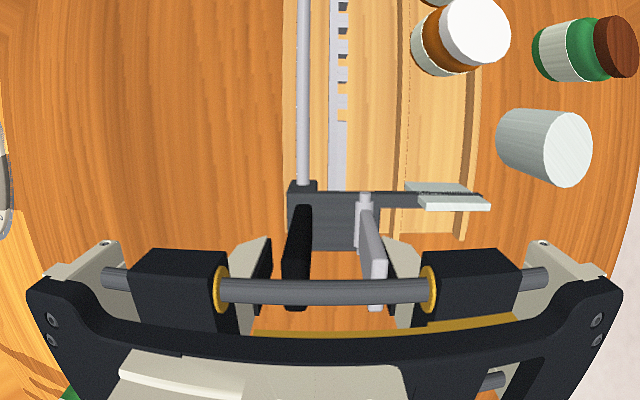

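```bash
python3 -m crank '[{"tx":0,"ty":0,"tz":0,"ax":0,"ay":0,"az":0,"hand":0.5},{"tx":0,"ty":0,"tz":0,"ax":0,"ay":0,"az":0,"hand":0.6},{"tx":0,"ty":0,"tz":0,"ax":0,"ay":0,"az":0,"hand":0.7},{"tx":0,"ty":0,"tz":0,"ax":0,"ay":0,"az":0,"hand":0.8},{"tx":0,"ty":0,"tz":0,"ax":0,"ay":0,"az":0,"hand":0.8},{"tx":0,"ty":0,"tz":0,"ax":0,"ay":0,"az":0,"hand":0.8},{"tx":0,"ty":0,"tz":0,"ax":0,"ay":0,"az":0,"hand":0.8},{"tx":0,"ty":0,"tz":0,"ax":0,"ay":0,"az":0,"hand":0.8},{"tx":0,"ty":0,"tz":0,"ax":0,"ay":0,"az":0,"hand":0.8},{"tx":0,"ty":0,"tz":0,"ax":0,"ay":0,"az":0,"hand":0.8}]' 25; python3 -c "
from h import *
st()"
```

```text
clock: 5.25
tool_pos: [0.5261, -0.0493, 0.1161]
tcp_rot: [0.0, 1.0, 0.001, 0.002]
contact_force: [6.7, -0.2, 0.4]
width: 0.0388
t 5.25 pos [ 0.5261 -0.0493  0.1161] F [ 6.7 -0.2  0.4] w 0.0388 yaw 0.1 z [ 0.004 -0.001 -1.   ]
```

```bash
python3 -m crank '[{"tx":-0.001,"ty":-0.001,"tz":0,"ax":0,"ay":0,"az":0,"hand":0.8},{"tx":-0.001,"ty":-0.003,"tz":0,"ax":0,"ay":0,"az":0,"hand":0.8},{"tx":0,"ty":-0.006,"tz":0,"ax":0,"ay":0,"az":0,"hand":0.8},{"tx":0,"ty":-0.01,"tz":0,"ax":0,"ay":0,"az":0,"hand":0.8},{"tx":0,"ty":-0.01,"tz":0,"ax":0,"ay":0,"az":0,"hand":0.8},{"tx":0,"ty":-0.01,"tz":0,"ax":0,"ay":0,"az":0,"hand":0.8},{"tx":0,"ty":-0.01,"tz":0,"ax":0,"ay":0,"az":0,"hand":0.8},{"tx":0,"ty":-0.01,"tz":0,"ax":0,"ay":0,"az":0,"hand":0.8},{"tx":0,"ty":-0.006,"tz":0,"ax":0,"ay":0,"az":0,"hand":0.8},{"tx":0,"ty":-0.004,"tz":0,"ax":0,"ay":0,"az":0,"hand":0.8}]' 30; python3 -c "
from h import *
st(); w=cap('wrist','w3.png'); cap('scene','s3.png')"
```

```text
clock: 6.5
tool_pos: [0.5264, 0.0205, 0.1162]
tcp_rot: [0.001, 1.0, 0.001, 0.005]
contact_force: [13.2, -1.5, -5.7]
width: 0.0382
t 6.5 pos [0.5264 0.0205 0.1162] F [13.2 -1.5 -5.7] w 0.0382 yaw 0.11 z [ 0.009 -0.001 -1.   ]
```

View pics/w3.png

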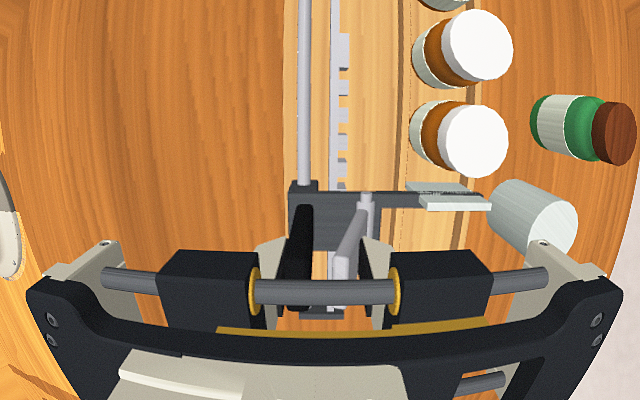

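View pics/s3.png

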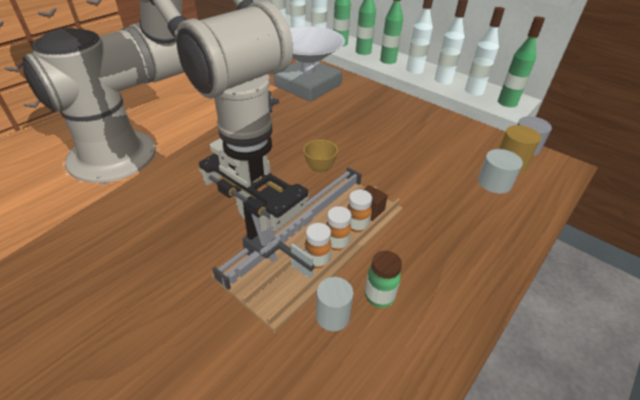

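```bash
python3 -m crank '[{"tx":0.002,"ty":0,"tz":0,"ax":0,"ay":0,"az":0,"hand":0.8},{"tx":0.002,"ty":-0.002,"tz":0,"ax":0,"ay":0,"az":0,"hand":0.8},{"tx":0,"ty":-0.003,"tz":0,"ax":0,"ay":0,"az":0,"hand":0.8},{"tx":0,"ty":-0.005,"tz":0,"ax":0,"ay":0,"az":0,"hand":0.8},{"tx":0,"ty":-0.005,"tz":0,"ax":0,"ay":0,"az":0,"hand":0.8},{"tx":0,"ty":-0.005,"tz":0,"ax":0,"ay":0,"az":0,"hand":0.8},{"tx":0,"ty":-0.005,"tz":0,"ax":0,"ay":0,"az":0,"hand":0.8},{"tx":0,"ty":-0.005,"tz":0,"ax":0,"ay":0,"az":0,"hand":0.8},{"tx":0,"ty":-0.005,"tz":0,"ax":0,"ay":0,"az":0,"hand":0.8},{"tx":0,"ty":-0.004,"tz":0,"ax":0,"ay":0,"az":0,"hand":0.8}]' 30; python3 -c "
from h import *
st(); w=cap('wrist','w4.png'); cap('scene','s4.png')"
```

```text
clock: 7.85
tool_pos: [0.527, 0.0595, 0.1161]
tcp_rot: [0.001, 1.0, 0.001, 0.001]
contact_force: [1.9, -2.3, 4.7]
width: 0.0381
t 7.85 pos [0.527  0.0595 0.1161] F [ 1.9 -2.3  4.7] w 0.0381 yaw 0.12 z [ 0.002 -0.001 -1.   ]
```

View pics/w4.png

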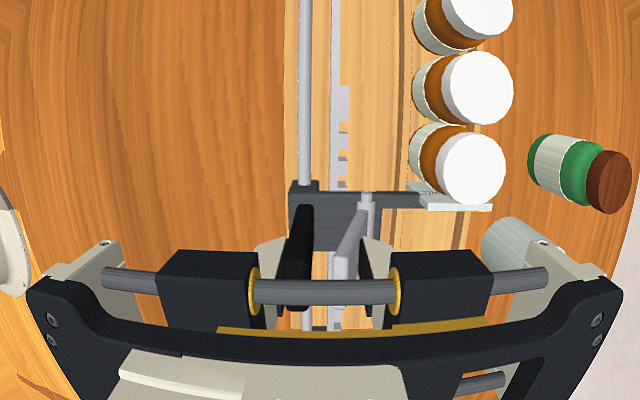

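View pics/s4.png

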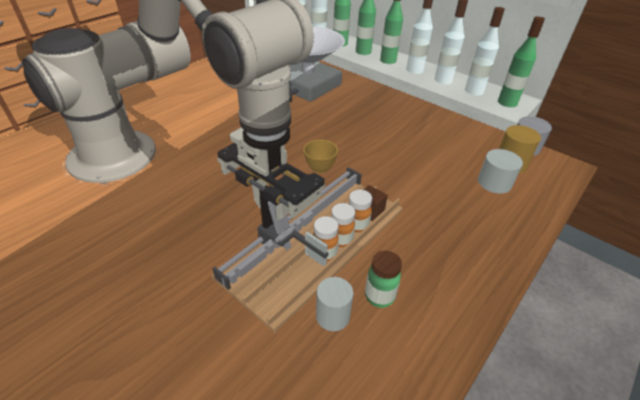

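```bash
python3 -m crank '[{"tx":0,"ty":-0.001,"tz":0,"ax":0,"ay":0,"az":0,"hand":0.8},{"tx":0,"ty":-0.001,"tz":0,"ax":0,"ay":0,"az":0,"hand":0.8},{"tx":0,"ty":-0.001,"tz":0,"ax":0,"ay":0,"az":0,"hand":0.8},{"tx":0,"ty":-0.001,"tz":0,"ax":0,"ay":0,"az":0,"hand":0.8},{"tx":0,"ty":-0.001,"tz":0,"ax":0,"ay":0,"az":0,"hand":0.8},{"tx":0,"ty":-0.001,"tz":0,"ax":0,"ay":0,"az":0,"hand":0.8},{"tx":0,"ty":-0.001,"tz":0,"ax":0,"ay":0,"az":0,"hand":0.8},{"tx":0,"ty":-0.001,"tz":0,"ax":0,"ay":0,"az":0,"hand":0.8},{"tx":0,"ty":0,"tz":0,"ax":0,"ay":0,"az":0,"hand":0.8},{"tx":0,"ty":0,"tz":0,"ax":0,"ay":0,"az":0,"hand":0.8}]' 30; python3 -c "
from h import *
st()"
```

```text
clock: 9.2
tool_pos: [0.527, 0.0673, 0.1161]
tcp_rot: [0.001, 1.0, 0.001, 0.001]
contact_force: [1.9, -3.3, 5.4]
width: 0.0384
t 9.2 pos [0.527  0.0673 0.1161] F [ 1.9 -3.3  5.4] w 0.0384 yaw 0.12 z [ 0.002 -0.001 -1.   ]
```

```bash
python3 -m crank '[{"tx":0,"ty":-0.001,"tz":0,"ax":0,"ay":0,"az":0,"hand":0.8},{"tx":0,"ty":-0.001,"tz":0,"ax":0,"ay":0,"az":0,"hand":0.8},{"tx":0,"ty":-0.001,"tz":0,"ax":0,"ay":0,"az":0,"hand":0.8},{"tx":0,"ty":-0.001,"tz":0,"ax":0,"ay":0,"az":0,"hand":0.8},{"tx":0,"ty":-0.0005,"tz":0,"ax":0,"ay":0,"az":0,"hand":0.8},{"tx":0,"ty":0,"tz":0,"ax":0,"ay":0,"az":0,"hand":0.8},{"tx":0,"ty":0,"tz":0,"ax":0,"ay":0,"az":0,"hand":0.8},{"tx":0,"ty":0,"tz":0,"ax":0,"ay":0,"az":0,"hand":0.8},{"tx":0,"ty":0,"tz":0,"ax":0,"ay":0,"az":0,"hand":0.8},{"tx":0,"ty":0,"tz":0,"ax":0,"ay":0,"az":0,"hand":0.8}]' 30; python3 -c "
from h import *
st();cap('scene','s5.png');cap('wrist','w5.png')"
```

```text
clock: 10.45
tool_pos: [0.5271, 0.0689, 0.1161]
tcp_rot: [0.003, 1.0, 0.001, 0.001]
contact_force: [0.1, -16.4, 5.3]
width: 0.0382
t 10.45 pos [0.5271 0.0689 0.1161] F [  0.1 -16.4   5.3] w 0.0382 yaw 0.14 z [ 0.002 -0.006 -1.   ]
```

View pics/s5.png

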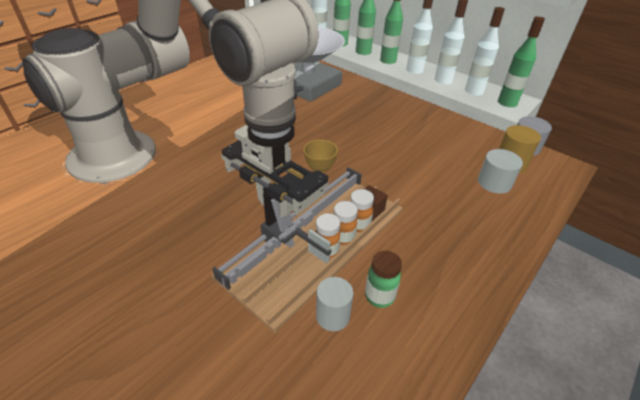

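```bash
python3 - <<'E'
import cv2
a=cv2.imread('pics/s5.png')[180:270,260:400]; b=cv2.imread('pics/w5.png')[0:230,270:530]
a=cv2.resize(a,None,fx=2.8,fy=2.8,interpolation=2);b=cv2.resize(b,None,fx=1.5,fy=1.5,interpolation=2)
import numpy as np
h=max(a.shape[0],b.shape[0]);c=np.zeros((h,a.shape[1]+b.shape[1],3),np.uint8);c[:a.shape[0],:a.shape[1]]=a;c[:b.shape[0],a.shape[1]:]=b
cv2.imwrite('pics/c5.png',c)
E
```

```text
(no output)
```

View pics/c5.png

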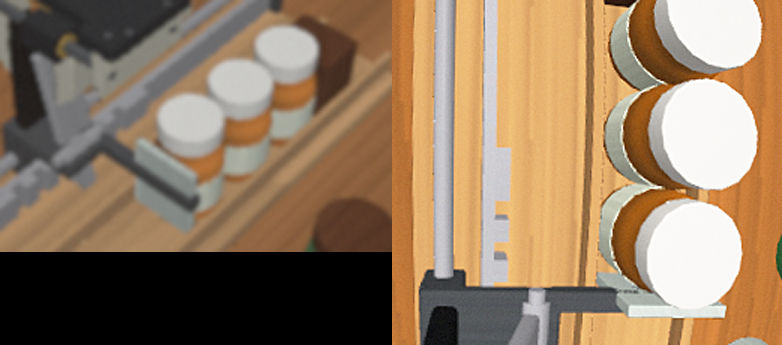

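```bash
python3 -m crank '[{"tx":0,"ty":0.0015,"tz":0,"ax":0,"ay":0,"az":0,"hand":0.8},{"tx":0,"ty":0.0015,"tz":0,"ax":0,"ay":0,"az":0,"hand":0.8},{"tx":0,"ty":0,"tz":0,"ax":0,"ay":0,"az":0,"hand":0.8},{"tx":0,"ty":0,"tz":0,"ax":0,"ay":0,"az":0,"hand":0.5},{"tx":0,"ty":0,"tz":0,"ax":0,"ay":0,"az":0,"hand":0.4},{"tx":0,"ty":0,"tz":0,"ax":0,"ay":0,"az":0,"hand":0.2},{"tx":0,"ty":0,"tz":0,"ax":0,"ay":0,"az":0,"hand":0},{"tx":0,"ty":0,"tz":0,"ax":0,"ay":0,"az":0,"hand":0},{"tx":0,"ty":0,"tz":0,"ax":0,"ay":0,"az":0,"hand":0},{"tx":0,"ty":0,"tz":0,"ax":0,"ay":0,"az":0,"hand":0}]' 30; python3 -c "
from h import *
st();cap('wrist','w6.png')"
```

```text
clock: 11.8
tool_pos: [0.5263, 0.0694, 0.1151]
tcp_rot: [0.0, 1.0, 0.001, -0.0]
contact_force: [-0.7, 0.1, 0.2]
width: 0.0917
t 11.8 pos [0.5263 0.0694 0.1151] F [-0.7  0.1  0.2] w 0.0917 yaw 0.12 z [-0. -0. -1.]
```

View pics/w6.png

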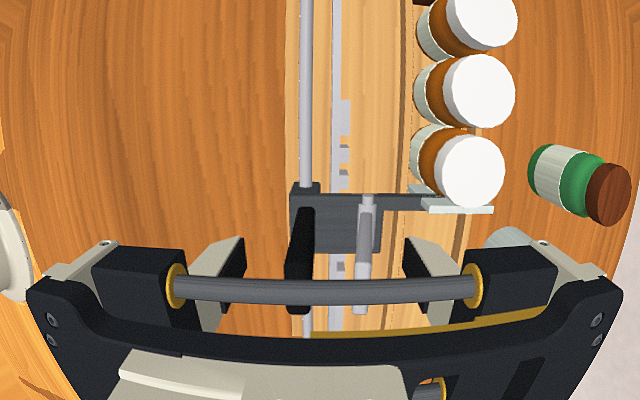

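```bash
python3 -m crank '[{"tx":0,"ty":0,"tz":-0.02,"ax":0,"ay":0,"az":0,"hand":0},{"tx":0,"ty":0,"tz":-0.02,"ax":0,"ay":0,"az":0,"hand":0},{"tx":0,"ty":0,"tz":-0.02,"ax":0,"ay":0,"az":0,"hand":0.3},{"tx":-0.005,"ty":-0.01,"tz":0,"ax":0,"ay":0,"az":0,"hand":1},{"tx":-0.005,"ty":-0.013,"tz":0,"ax":0,"ay":0,"az":0,"hand":1},{"tx":-0.005,"ty":-0.013,"tz":0,"ax":0,"ay":0,"az":0,"hand":1},{"tx":0,"ty":0,"tz":0,"ax":0,"ay":0,"az":0,"hand":1},{"tx":0,"ty":0,"tz":0,"ax":0,"ay":0,"az":0,"hand":1},{"tx":0,"ty":0,"tz":0,"ax":0,"ay":0,"az":0,"hand":1},{"tx":0,"ty":0,"tz":0,"ax":0,"ay":0,"az":0,"hand":1}]' 10; python3 -c "
from h import *
st([.511,.105,.115]);w=cap('wrist','w7.png')"
```

```text
clock: 13.1
tool_pos: [0.5114, 0.105, 0.1751]
tcp_rot: [0.0, 1.0, 0.001, 0.0]
contact_force: [-0.5, -1.2, 0.1]
width: 0.0159
t 13.1 pos [0.5114 0.105  0.1751] F [-0.5 -1.2  0.1] w 0.0159 yaw 0.08 z [ 0. -0. -1.]
shift [-0.0004  0.      0.0601]
```

View pics/w7.png

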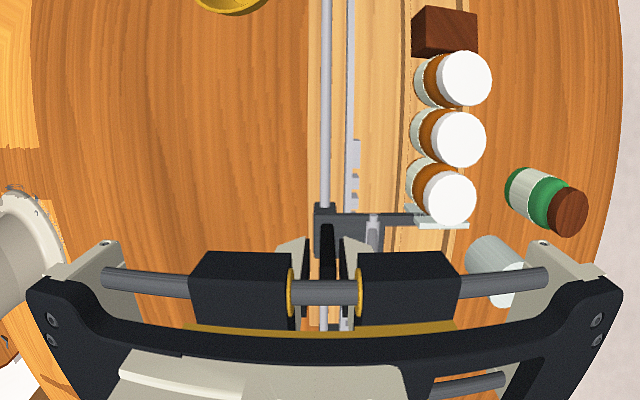

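```bash
python3 -m crank '[{"tx":0,"ty":0,"tz":0,"ax":0,"ay":0,"az":0,"hand":1},{"tx":0,"ty":0,"tz":0,"ax":0,"ay":0,"az":0,"hand":1},{"tx":0,"ty":0,"tz":0.01,"ax":0,"ay":0,"az":0,"hand":1},{"tx":0,"ty":0,"tz":0.01,"ax":0,"ay":0,"az":0,"hand":1},{"tx":0,"ty":0,"tz":0.01,"ax":0,"ay":0,"az":0,"hand":1},{"tx":0,"ty":0,"tz":0.01,"ax":0,"ay":0,"az":0,"hand":1},{"tx":0,"ty":0,"tz":0.01,"ax":0,"ay":0,"az":0,"hand":1},{"tx":0,"ty":0,"tz":0.008,"ax":0,"ay":0,"az":0,"hand":1},{"tx":0,"ty":0,"tz":0,"ax":0,"ay":0,"az":0,"hand":1},{"tx":0,"ty":0,"tz":0,"ax":0,"ay":0,"az":0,"hand":1}]' 10; python3 -c "
from h import *
st([.511,.105,.115]);w=cap('wrist','w8.png')"
```

```text
clock: 14.4
tool_pos: [0.5116, 0.1054, 0.1174]
tcp_rot: [0.0, 1.0, 0.001, 0.0]
contact_force: [0.2, -0.5, -0.1]
width: 0.0007
t 14.4 pos [0.5116 0.1054 0.1174] F [ 0.2 -0.5 -0.1] w 0.0007 yaw 0.12 z [ 0.001 -0.    -1.   ]
shift [-0.0006  0.0004  0.0024]
```

View pics/w8.png

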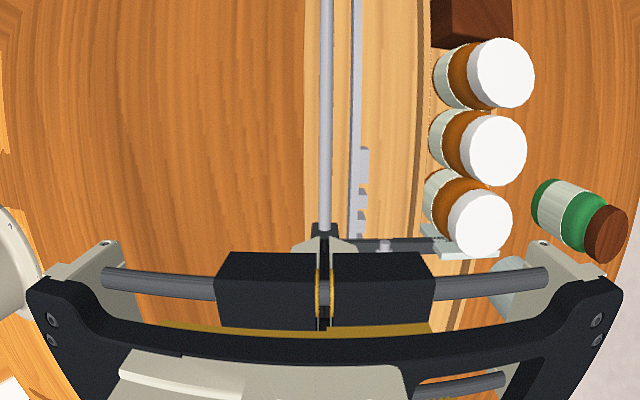

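```bash
python3 -m crank '[{"tx":0,"ty":0.002,"tz":0,"ax":0,"ay":0,"az":0,"hand":1},{"tx":0,"ty":0.002,"tz":0,"ax":0,"ay":0,"az":0,"hand":1},{"tx":0,"ty":0.002,"tz":0,"ax":0,"ay":0,"az":0,"hand":1},{"tx":0,"ty":0.001,"tz":0,"ax":0,"ay":0,"az":0,"hand":1},{"tx":0,"ty":0.001,"tz":0,"ax":0,"ay":0,"az":0,"hand":1},{"tx":0,"ty":0.001,"tz":0,"ax":0,"ay":0,"az":0,"hand":1},{"tx":0,"ty":0.001,"tz":0,"ax":0,"ay":0,"az":0,"hand":1},{"tx":0,"ty":0.001,"tz":0,"ax":0,"ay":0,"az":0,"hand":1},{"tx":0,"ty":0.001,"tz":0,"ax":0,"ay":0,"az":0,"hand":1},{"tx":0,"ty":0,"tz":0,"ax":0,"ay":0,"az":0,"hand":1}]' 10; python3 -c "
from h import *
st()"
```

```text
clock: 15.7
tool_pos: [0.5113, 0.0932, 0.1172]
tcp_rot: [0.0, 1.0, 0.001, 0.0]
contact_force: [-0.4, -0.6, -0.2]
width: 0.0002
t 15.7 pos [0.5113 0.0932 0.1172] F [-0.4 -0.6 -0.2] w 0.0002 yaw 0.12 z [ 0. -0. -1.]
```

```bash
python3 -m crank '[{"tx":0,"ty":0.001,"tz":0,"ax":0,"ay":0,"az":0,"hand":1},{"tx":0,"ty":0.001,"tz":0,"ax":0,"ay":0,"az":0,"hand":1},{"tx":0,"ty":0.001,"tz":0,"ax":0,"ay":0,"az":0,"hand":1},{"tx":0,"ty":0.001,"tz":0,"ax":0,"ay":0,"az":0,"hand":1},{"tx":0,"ty":0,"tz":0,"ax":0,"ay":0,"az":0,"hand":1},{"tx":0,"ty":0,"tz":0,"ax":0,"ay":0,"az":0,"hand":1},{"tx":0,"ty":0,"tz":0,"ax":0,"ay":0,"az":0,"hand":1},{"tx":0,"ty":0,"tz":0,"ax":0,"ay":0,"az":0,"hand":1},{"tx":0,"ty":0,"tz":0,"ax":0,"ay":0,"az":0,"hand":1},{"tx":0,"ty":0,"tz":0,"ax":0,"ay":0,"az":0,"hand":1}]' 10; python3 -c "
from h import *
st()"
```

```text
clock: 16.95
tool_pos: [0.5113, 0.0909, 0.1172]
tcp_rot: [-0.001, 1.0, 0.001, 0.0]
contact_force: [0.8, 9.1, 0.3]
width: 0.0002
t 16.95 pos [0.5113 0.0909 0.1172] F [0.8 9.1 0.3] w 0.0002 yaw 0.11 z [ 0.     0.002 -1.   ]
```

```bash
python3 - <<'E'
from h import *
import pickle
s=cap('scene','s9.png'); d=cap('side','d9.png'); w=cap('wrist','w9.png'); pickle.dump((s,d,w),open('s9.pkl','wb'))
for l in ('lever_pad','grip','fence_face','stop_face'):
    R=[]
    for p in(s,d):
        m=vision.mark_of(p,l); print(l,[(np.round(k['point'],1).tolist(),round(k['p'],2)) for k in m[:3]]); R.append(m[0]['point'] if m else None)
    if R[0] is not None and R[1] is not None: print(*[np.round(v,4) for v in tri([(s,R[0]),(d,R[1])])])
a=s['image'][160:300,230:400,::-1]; b=d['image'][120:290,240:420,::-1]
a=cv2.resize(a,(400,329),interpolation=2); b=cv2.resize(b,(400,378),interpolation=2)
c=np.zeros((378,800,3),np.uint8); c[:329,:400]=a; c[:,400:]=b; cv2.imwrite('pics/c9.png',c)
E
```

```text
lever_pad [([285.4, 211.0], 0.68)]
lever_pad [([340.6, 180.3], 0.64)]
[0.5616 0.0609 0.1212] [0.0031 0.0031]
grip [([319.8, 169.9], 0.32)]
grip [([353.4, 188.5], 0.59)]
[0.5289 0.1488 0.157 ] [0.0271 0.0271]
fence_face [([321.6, 244.0], 0.76)]
fence_face [([314.1, 205.2], 0.82)]
[0.6182 0.0874 0.0539] [0.0039 0.0039]
stop_face [([366.6, 201.2], 0.7), ([341.6, 238.3], 0.38)]
stop_face [([273.2, 250.1], 0.67)]
[0.6165 0.2435 0.0535] [0.001 0.001]
```

View pics/c9.png

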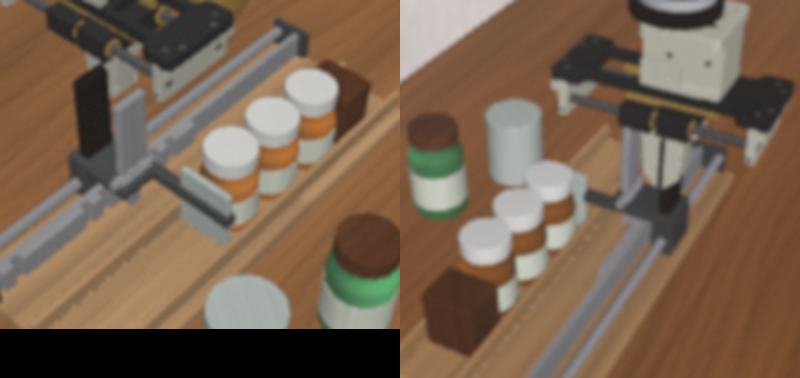

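View pics/w9.png

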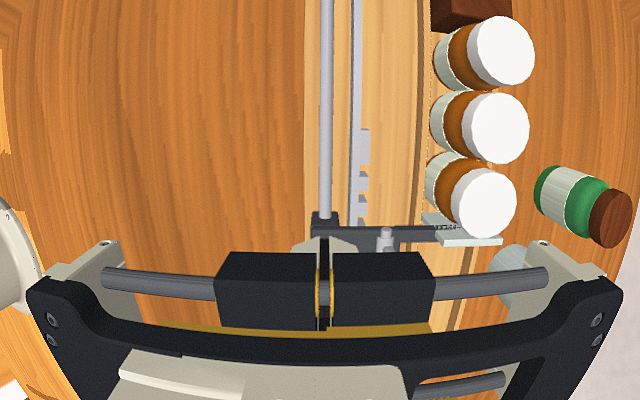

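```bash
python3 -m crank '[{"tx":0,"ty":0.001,"tz":0,"ax":0,"ay":0,"az":0,"hand":1},{"tx":0,"ty":0.001,"tz":0,"ax":0,"ay":0,"az":0,"hand":1},{"tx":0,"ty":0,"tz":0,"ax":0,"ay":0,"az":0,"hand":1},{"tx":0,"ty":0,"tz":0,"ax":0,"ay":0,"az":0,"hand":1},{"tx":0,"ty":0,"tz":0,"ax":0,"ay":0,"az":0,"hand":1},{"tx":0,"ty":0,"tz":0,"ax":0,"ay":0,"az":0,"hand":1},{"tx":0,"ty":0,"tz":0,"ax":0,"ay":0,"az":0,"hand":1},{"tx":0,"ty":0,"tz":0,"ax":0,"ay":0,"az":0,"hand":1},{"tx":0,"ty":0,"tz":0,"ax":0,"ay":0,"az":0,"hand":1},{"tx":0,"ty":0,"tz":0,"ax":0,"ay":0,"az":0,"hand":1}]' 10; python3 -c "
from h import *
st()"
```

```text
clock: 18.75
tool_pos: [0.5113, 0.0905, 0.1173]
tcp_rot: [-0.002, 1.0, 0.001, 0.0]
contact_force: [0.3, 17.1, 0.1]
width: -0.0001
t 18.75 pos [0.5113 0.0905 0.1173] F [ 0.3 17.1  0.1] w -0.0001 yaw 0.1 z [ 0.001  0.005 -1.   ]
```

Locked: the force is 17 N and the fence moved under 0.5 mm. Next I back off, lift clear and check.

```bash
python3 -m crank '[{"tx":0,"ty":-0.003,"tz":0,"ax":0,"ay":0,"az":0,"hand":1},{"tx":0,"ty":-0.005,"tz":0,"ax":0,"ay":0,"az":0,"hand":1},{"tx":0,"ty":-0.006,"tz":0,"ax":0,"ay":0,"az":0,"hand":1},{"tx":0,"ty":0,"tz":-0.03,"ax":0,"ay":0,"az":0,"hand":1},{"tx":0,"ty":0,"tz":-0.04,"ax":0,"ay":0,"az":0,"hand":1},{"tx":0,"ty":0,"tz":-0.04,"ax":0,"ay":0,"az":0,"hand":1},{"tx":-0.02,"ty":0,"tz":-0.04,"ax":0,"ay":0,"az":0,"hand":1},{"tx":-0.03,"ty":0,"tz":-0.02,"ax":0,"ay":0,"az":0,"hand":1},{"tx":-0.03,"ty":0,"tz":0,"ax":0,"ay":0,"az":0,"hand":1},{"tx":0,"ty":0,"tz":0,"ax":0,"ay":0,"az":0,"hand":1}]' 10; python3 - <<'E'
from h import *
s=cap('scene','s10.png'); d=cap('side','d10.png'); st()
for l in ('lever_pad','grip','fence_face','stop_face'):
    R=[]
    for p in(s,d):
        m=vision.mark_of(p,l); R.append(m[0]['point'] if m else None)
    if R[0] is not None and R[1] is not None: print(l,*[np.round(v,4) for v in tri([(s,R[0]),(d,R[1])])])
a=s['image'][160:310,220:390,::-1]; b=d['image'][140:290,240:410,::-1]
c=np.hstack([cv2.resize(x,(400,353),interpolation=2) for x in(a,b)]); cv2.imwrite('pics/c10.png',c)
for p in (s,d): print(np.round(proj(p,[.559,.067,.12])),np.round(proj(p,[.548,.067,.12])), vision.mark_of(p,'lever_pad')[:1])
E
```

```text
clock: 20.0
tool_pos: [0.43, 0.1013, 0.2878]
tcp_rot: [0.0, 1.0, 0.001, 0.0]
contact_force: [0.5, -0.2, 0.6]
width: 0.0005
t 20.1 pos [0.4317 0.1012 0.2874] F [ 0.2  0.2 -0.1] w 0.0004 yaw 0.11 z [ 0.001 -0.    -1.   ]
lever_pad [0.5588 0.0631 0.1219] [0.0016 0.0016]
grip [0.5343 0.0639 0.1143] [0.0007 0.0007]
fence_face [0.6205 0.0863 0.0526] [0.0008 0.0008]
stop_face [0.618  0.2384 0.0473] [0.0011 0.0011]
[288. 210.] [284. 207.] [{'point': [285.9, 209.6], 'p': 0.67}]
[342. 182.] [347. 184.] [{'point': [342.1, 180.7], 'p': 0.82}]
```

View pics/c10.png

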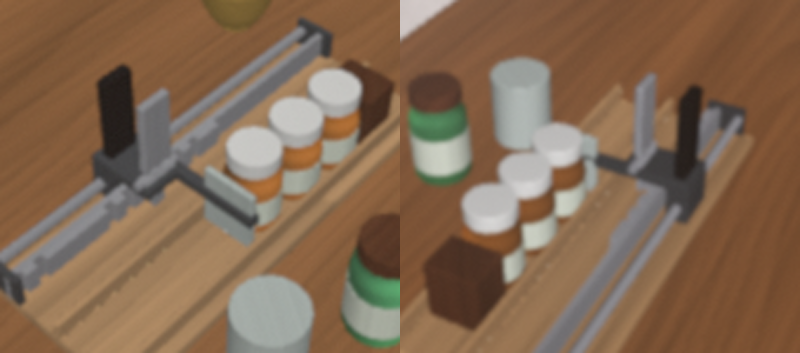

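```bash
python3 -c "
from cell import sign_off
print(sign_off())"
```

```text
the job is handed in; nothing more can be done
None
```

The row is closed up: the three jars stand together against the stop block, and the fence is locked in a notch right behind them. I handed the job in at about 20 s; no verdict is reported back.

**What I did**
- I squeezed the lever and slid the fence about 118 mm until the jars met the stop. The measured push there peaked at about 16 N, against the 25 N limit on the jars.
- I eased off, opened the fingers, and nudged the post back with the closed fingers. The fence moved back only about 1–2 mm before it stopped dead.

**Last checks**
- **Locked:** a nudge of 9 N and then 17 N moved the fingers less than 0.5 mm, where a tooth on a land would give way at 4–6 N.
- **Lever at rest:** the lever pad measured 24.5 mm from the grip, against 25.4 mm before the start and 26 mm nominal.
- **Fence position:** it measured about 152 mm from the stop block, against a limit of 174 mm.
- **Jars and bystanders:** the jars are upright, and the tin and the spare jar look unmoved. The mortar is only partly visible in that last picture, and I never went near it.
- **Arm:** it is lifted clear, with contact force near zero.

**Where the numbers disagreed**
- The camera fit before the move put the travel to contact at about 124 mm, against 118 mm by feel. That is about 1.5 times the fit's estimated error of 4 mm.
- Camera readings of the fence-to-stop distance varied between 152 and 156 mm.

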